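# Turn the still-life turntable one hole on

## Robot

A 6-joint arm with a two-finger parallel gripper is mounted at the origin on the work surface. World frame = base frame: x ahead of the robot, y to its left, z up, the work surface at z = 0. Lengths are in mm, angles in rad, forces in N, time in s.
With the tool pointing down it reaches from about 300 to 850 mm from the base axis. Payload 5.4 kg.
Tool frame: the origin (TCP) lies on the centre line of the jaws, within the pads' length; the fingertips stand 8 mm ahead of it and the grasp point (between the pads) lies 11 mm behind it (env.nose_length is the distance from the TCP to the fingertips, in mm); z points along the fingers, y is the direction in which the jaws open and shut (so a half turn about z gives the same grasp; the last joint's range is limited). The gripper opens to 85 mm and grips with 20 to 120 N. Pads are 22 mm wide; open, the fingers measure 114 mm over their backs; the gripper's body (76 mm by 85 mm) begins 54 mm behind the grasp point. The pads swing forward as they close: fully open they stand 13 mm farther back than shut.
Start: joints at [-1.45, 0.158, 1.597, -0, 1.386, -0.21], TCP at [186.736, -543.816, 239.299] pointing down, gripper open.
Joint ranges: [-2.91, 2.91], [-0.94, 2.29], [0.18, 2.7], [-1.29, 4.43], [0.17, 2.64], [-3, 3]. Speed limits (rad/s): [2.57, 2.57, 3.14, 3.14, 3.14, 3.14].

## Interface

Orientations are given as a unit quaternion [x, y, z, w].
In Python, from station import env, claw, planner, readout, get_image, order gives the robot as it stands. Calls block until the motion is done:
- env.move_to(position, orientation): joint-space move of the TCP to a pose.
- env.servo_line(position, rot=None, feed=150, until_force=None): straight line of the TCP; rot=None keeps the orientation; feed is the mean speed in mm/s. With until_force (N) it stops when the force on the tool has changed by that much, and returns True; else False.
- env.move_j(angles): joint-space move.
- claw.move_gripper(opening, f_grip=None): finger opening in mm; f_grip is the grip in N (None keeps the last); returns when the fingers have stopped.
- env.wait(seconds).
- planner.ik(position, orientation): joint angles nearest the present ones, or None.
- readout.observe(): the state.
- get_image(name): name is "scene" or "side" or "wrist"; returns a dict with "img" (400x640x3 uint8, red, green, blue), "z_map" (400x640 float32, mm along the optical axis (not along the pixel's ray), 0 where there is no reading), "camera_matrix" (3x3 intrinsics, pixels), "rvec" (rotation vector, rad) and "tvec" (3), from world to camera coordinates, as OpenCV has them. Camera axes: x right, y down, z forward; pixel columns grow to the right and rows downward; lengths in mm; the calibration is good to about 2 mm. A picture is of the moment at which its call begins.
A pose or a line that the arm cannot do raises env.MotionError and nothing moves.
- order.finish_job(): hands the job in, once; it reports no verdict.
The state is a dict: "t": time; "joint_pos": joint angles; "joint_velocities": joint speeds; "joint_torque": joint torques, N m; "eef_pos": TCP position; "tool_rot": TCP orientation; "contact_force": force on the tool from outside, world axes, zero at the start; "torque": the same for the moment, N m; "finger_gap": finger opening in mm.
Only numpy, scipy, OpenCV 4.12 (cv2) and the standard library are available. Lean on these libraries where they do the work, as an engineer would, in place of code of your own. Each camera call takes 0.05 s, during which the arm holds its last target.

## Task

The drawing class wants the next view of the still life. With a fingertip, press the turntable's spring plunger in, turn the top counter-clockwise (seen from above) to the next hole of the index ring, one hole on, and let the plunger spring fully out again so that the top is locked there. Grip and lift nothing: the plaster cone and the little jar ride round upright on the turntable, and everything else on the desk stays where it is.

Things in the scene. Friction and masses are not known exactly. Their poses are not given: they have to be found in the camera images.
- turntable (a joint): Angle of the turning top about its vertical axis, rad; positive is counter-clockwise seen from above. It starts locked near 0 (play in a hole +-0.014). The fixed ring has 8 holes 45 degrees apart, so the next hole counter-clockwise is at +0.785. Friction about 0.12 N m: it does not coast. Stops at -0.9 and +2.5.
- plunger (a joint): Plunger travel straight down, m: 0 fully out (pin in a hole, top locked), 0.009 fully in. Spring: 3 N at first, 7 N at the end. Beyond about 0.006 the pin is out of the hole and the top can turn. Let go between holes, the pin drags on the ring from below (travel stays about 0.006) and jumps into the next hole once the top is pushed on to it.
- plunger_top (a point): Centre of the flat top of the plunger's head: round, grey plastic, 42 mm across, 8 mm thick, 80 mm above the desk when out. It sits in the turning top, 90 mm from the axis, and goes round with it. Pressing it down lowers a 10 mm steel pin, which springs up from below into a hole of the ring. Axes turn with the top: x points to the turntable's axis, -y counter-clockwise.
- thumb_rest (a point): Centre of the face of the thumb rest: upright aluminium plate, 44 mm wide (radially), 6 thick, 55 high (top edge 115 mm above the desk, this point 87.5), fixed on the turning top; its face is 26 mm counter-clockwise of the plunger's centre. A sloping brace behind it reaches to 54 mm. A finger pressing the head can push sideways against this face to turn the top counter-clockwise.
- turntable_center (a point): Point on the turntable's axis on the upper face of the turning top (plywood disc, 250 mm across, 12 thick), 60 mm above the desk. Round it lies the fixed aluminium index ring (256 to 320 mm across, upper face 52 mm above the desk) with 8 rectangular holes 14 mm wide, 144 mm from the axis, on four posts 54 mm high and a round steel foot 344 mm across, fixed to the desk.
- cone: White plaster cone, 62 mm in diameter, 105 mm high, loose on the turning top close to its middle. Origin: centre of its underside; z along its axis.
- jar: Small white ceramic jar with a steel lid, 38 mm in diameter, 55 mm high, loose on the turning top on the side away from the plunger. Origin: centre of its underside; z along its axis.
- pump_bottle: White pump bottle, 60 mm in diameter, 177 mm high, standing on the desk beside the turntable. Origin: centre of its underside.
- tape_roll: Roll of paper tape lying flat, 94 mm in diameter, 24 mm high, on the desk. Origin: centre of its underside.
- water_cup: White cup, 76 mm in diameter, 85 mm high, on the desk. Origin: centre of its underside.
- ink_bottle: Small glass bottle with a black cap, 44 mm in diameter, 60 mm high, on the desk. Origin: centre of its underside.
- eraser: White eraser, 55 x 24 x 14 mm, lying on the desk. Origin: centre of its underside.

How it is judged:
By the outcome, as a careful person would: the job done as asked, in the order asked, and still so for the second after the job is handed in, with the robot touching nothing.
It also fails if it takes over 45 s, if anything falls off the work surface, if the arm or the gripper's body presses on something with over 40 N, if the wrist force passes 120 N, or if a joint passes its speed limit or range.

## Working session

There is one attempt and no reset: what is moved stays moved. The work goes in short steps, each a Python script; the robot and the scene stay as the last script left them, time stands still between calls to the robot, and variables do not carry over. Pictures are saved under pics/ and viewed, and the job is handed in when it is done.

```bash
ls; mkdir -p pics; python3 - <<'E'
from station import env, claw, planner, readout, get_image, order
import cv2
s=readout.observe(); print(s['t'],s['eef_pos'],s['tool_rot'],s['finger_gap'],s['contact_force'])
for n in ["scene","side","wrist"]:
    d=get_image(n); cv2.imwrite(f"pics/{n}0.png",d["img"][:,:,::-1]); print(n,d["camera_matrix"].tolist(),d["rvec"],d["tvec"])
E
```

```text
pics
0.0 [ 186.65790995 -543.23646653  238.29303832] [ 9.86354279e-01  1.64633930e-01  4.36451492e-05 -9.50777234e-04] 85.37202662903749 [0.27542543 0.86774554 0.15788809]
scene [[365.90443621064213, 0.0, 317.4754227458625], [0.0, 365.90443621064213, 197.6428367070871], [0.0, 0.0, 1.0]] [ 1.61351723  1.66994191 -0.86544271] [  27.29741971 -228.07316837 1491.9898701 ]
side [[436.0130266881557, 0.0, 315.9008650937588], [0.0, 436.0130266881557, 205.71444361775272], [0.0, 0.0, 1.0]] [ 1.98708915 -0.73530764  0.3982223 ] [-398.40566045  248.55196588 1022.05752579]
wrist [[323.5876002397435, 0.0, 316.01469798813815], [0.0, 323.5876002397435, 200.2414040992744], [0.0, 0.0, 1.0]] [-2.33302382  1.66512805  0.27466047] [-574.49338093  -42.0943578   380.85438424]
```

View pics/scene0.png

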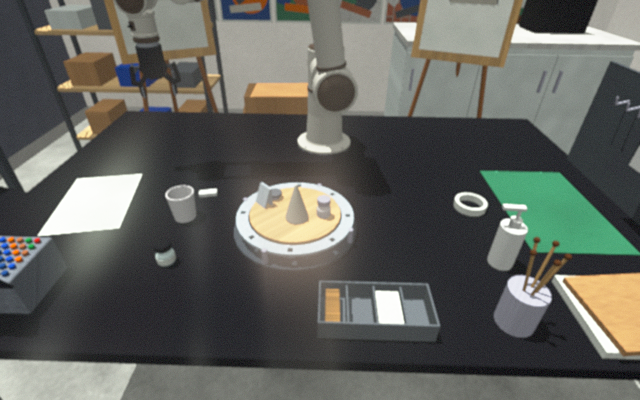

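View pics/side0.png

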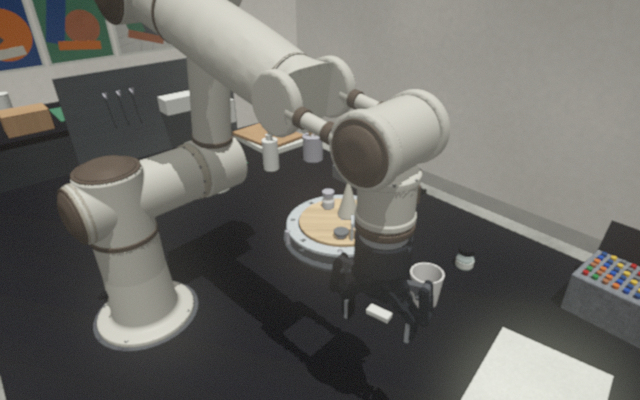

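View pics/wrist0.png

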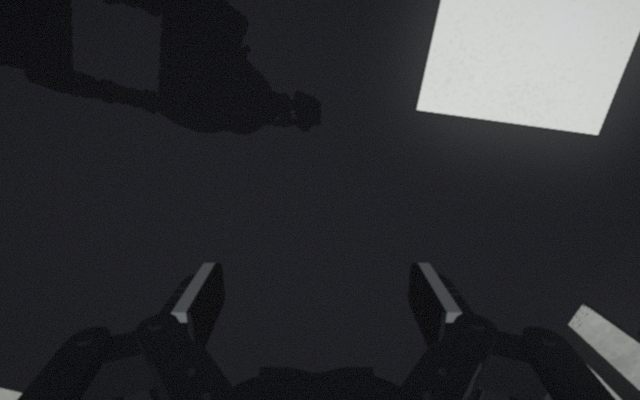

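The scene view shows the turntable at about px (295,215), the plunger head at (275,194), and the thumb rest plate at (264,193). Next I'll take the coordinates from depth.

```bash
cat > h.py <<'E'
import numpy as np, cv2
from scipy.spatial.transform import Rotation as R
from scipy.optimize import least_squares
def pts(d):
    """world xyz per pixel"""
    K=d["camera_matrix"]; z=d["z_map"].astype(float)
    v,u=np.mgrid[0:400,0:640]
    c=np.stack([(u-K[0,2])/K[0,0]*z,(v-K[1,2])/K[1,1]*z,z],-1)
    Rm=cv2.Rodrigues(np.array(d["rvec"],float))[0]
    w=(c-np.array(d["tvec"]).ravel())@Rm
    w[z<=0]=np.nan
    return w
def plane(d,uv,h):
    K=d["camera_matrix"];Rm=cv2.Rodrigues(np.array(d["rvec"],float))[0];t=np.array(d["tvec"]).ravel()
    uv=np.atleast_2d(uv).astype(float)
    r=np.c_[(uv[:,0]-K[0,2])/K[0,0],(uv[:,1]-K[1,2])/K[1,1],np.ones(len(uv))]@Rm
    C=-Rm.T@t
    return C+r*((h-C[2])/r[:,2])[:,None]
def proj(d,p):
    return cv2.projectPoints(np.atleast_2d(np.array(p,float)),np.array(d["rvec"],float),np.array(d["tvec"],float),d["camera_matrix"],None)[0][:,0]
def wood(d):
    h=cv2.cvtColor(d["img"],cv2.COLOR_RGB2HSV)
    return cv2.inRange(h,(8,50,90),(30,200,255))
def fitc(p,r0=None):
    f=lambda q:np.hypot(p[:,0]-q[0],p[:,1]-q[1])-(q[2] if r0 is None else r0)
    s=least_squares(f,[*p[:,:2].mean(0),125],loss='soft_l1',f_scale=2)
    return s.x
E
python3 - <<'E'
from station import get_image
from h import *
d=get_image("scene"); w=pts(d); m=wood(d)
n,l,st,ce=cv2.connectedComponentsWithStats(m)
i=l[225,280]; print(i,st[i])
mm=(l==i); print(np.nanmedian(w[mm],0))
c=max(cv2.findContours(mm.astype(np.uint8),cv2.RETR_EXTERNAL,cv2.CHAIN_APPROX_NONE)[0],key=len)[:,0]
print('hull'); hu=cv2.convexHull(c)[:,0]
P=plane(d,c,60); print(fitc(P)); 
P=plane(d,hu,60); print(fitc(P)); C=fitc(P)
# elevated points
for lo,hi in [(74,86),(86,112),(112,125)]:
    q=(w[...,2]>lo)&(w[...,2]<hi)&(np.hypot(w[...,0]-C[0],w[...,1]-C[1])<130)
    n,l,st,ce=cv2.connectedComponentsWithStats(q.astype(np.uint8))
    for k in range(1,n):
        if st[k,4]>5: print(lo,st[k],np.nanmedian(w[l==k],0))
im=cv2.resize(d["img"][150:270,220:370,::-1],None,fx=5,fy=5,interpolation=cv2.INTER_CUBIC); cv2.imwrite("pics/sc_zoom.png",im)
E
```

```text
38 [ 249  186   92   58 3139]
[596.80821902 -75.6794076   60.65885608]
hull
[574.06275025 -74.13320552 112.71976706]
[562.07893538 -72.75575308 124.96342835]
74 [272 188  10  10  88] [ 495.23289052 -131.50459355   80.45693902]
74 [257 193  16  11  61] [ 527.86247723 -163.13341125   79.76536098]
74 [286 209  22  11  98] [604.62668933 -62.8224496   79.81712667]
74 [317 209  14   7  55] [585.07297477   4.08082817  81.17379736]
86 [258 184  14  17 134] [ 524.62192986 -160.0044545    98.2425387 ]
86 [317 201  14  11 104] [583.57130851   3.94912716  96.67140305]
86 [287 202  19  15 177] [600.47858261 -65.1725896   98.26648689]
112 [260 182  12   9  40] [ 516.68073517 -154.59126739  114.89420859]
112 [317 195  14   9  91] [572.42412038   5.63292124 115.24586365]
112 [290 199  14   7  64] [596.34862107 -65.10968607 117.97939711]
```

View pics/sc_zoom.png

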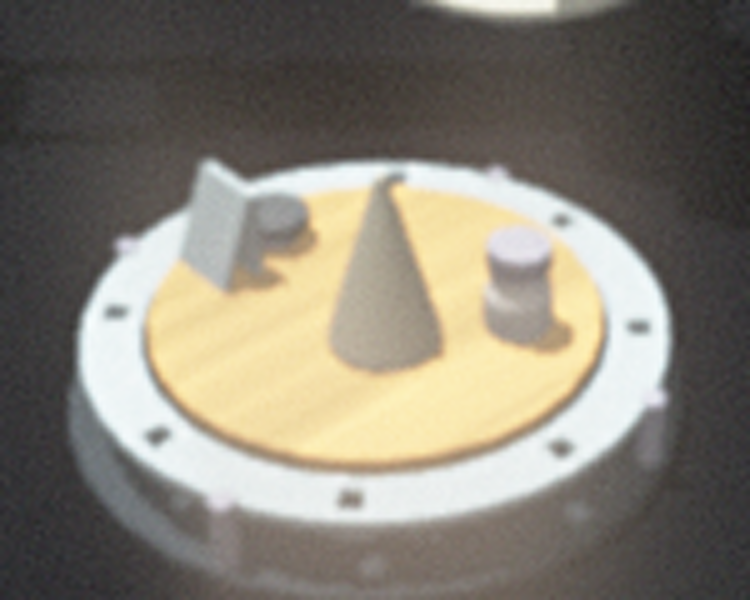

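The zoomed picture agrees: head at about (275,194) and rest face just counter-clockwise of it. The turntable centre is near (562,-73), and the plunger is about 89 mm from it at −139°. I'll shut the gripper, hover near the plunger and refine with the wrist camera.

```bash
cat >> h.py <<'E'
def quat(a):
    x=np.array([np.cos(a),np.sin(a),0]); z=np.array([0,0,-1.]); y=np.cross(z,x)
    return R.from_matrix(np.c_[x,y,z]).as_quat()
E
python3 - <<'E'
from station import *
from h import *
d=get_image("wrist"); s=readout.observe()
Rm=cv2.Rodrigues(np.array(d["rvec"],float))[0]; C=-Rm.T@np.array(d["tvec"]).ravel()
T=R.from_quat(s["tool_rot"]).as_matrix(); print("cam in tool",T.T@(C-s["eef_pos"]), "axis in tool",T.T@Rm[2])
claw.move_gripper(0)
for a in (131,-49): print(a, planner.ik([495,-131,240],quat(np.radians(a))), planner.ik([556,-163,72],quat(np.radians(a+45))))
env.move_to([480,-112,250],quat(np.radians(131)))
s=readout.observe(); print(s['t'],s['eef_pos'],s['finger_gap'])
d=get_image("wrist"); cv2.imwrite("pics/wrist1.png",d["img"][:,:,::-1])
d=get_image("scene"); cv2.imwrite("pics/scene1.png",d["img"][:,:,::-1])
E
```

```text
cam in tool [  81.31379293    0.5286808  -134.68800746] axis in tool [-3.18680020e-01 -6.33450116e-04  9.47862144e-01]
131 [-4.95070777e-01 -6.51758328e-03  1.77014165e+00 -4.44089210e-16
  1.37796859e+00 -1.21065577e+00] [-4.93619034e-01  3.54651183e-01  1.71517178e+00 -4.44089210e-16
  1.07176969e+00 -1.99460219e+00]
-49 [-4.95070777e-01 -6.51758328e-03  1.77014165e+00 -4.44089210e-16
  1.37796859e+00  1.93093688e+00] [-4.93619034e-01  3.54651183e-01  1.71517178e+00 -4.44089210e-16
  1.07176969e+00  1.14699046e+00]
2.9083 [ 479.95396229 -112.7983056   249.9900048 ] -0.28029648024788595
```

View pics/wrist1.png

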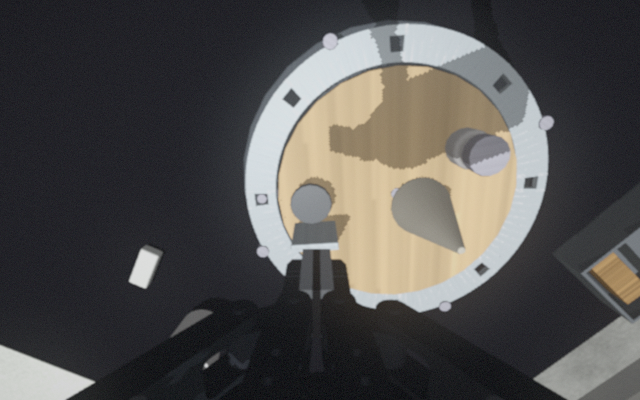

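View pics/scene1.png

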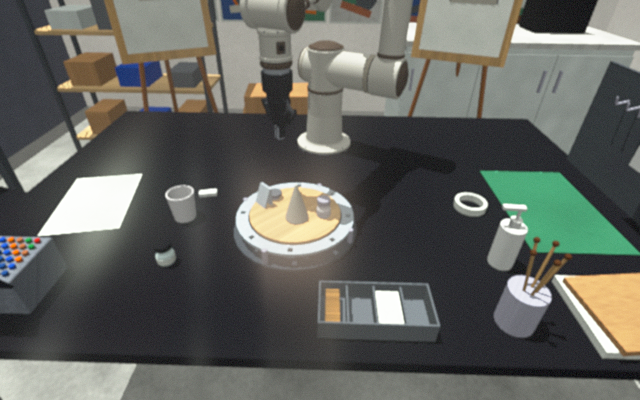

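The wrist view shows the head at (311,203), the rest's bright top edge at y≈245, the pin in its hole at (262,199), and the cone apex at (462,250). I'll convert these to positions.

```bash
python3 - <<'E'
from station import *
from h import *
d=get_image("wrist"); w=pts(d); m=wood(d)
Rm=cv2.Rodrigues(np.array(d["rvec"],float))[0]; print("cam",-Rm.T@np.array(d["tvec"]).ravel())
# holes (dark/pin), by plane z=52
H=np.array([[397,44],[503,83],[531,183],[481,269],[292,97],[262,199]])
P=plane(d,H,52); C=fitc(P,144); print("centre from holes",C, np.hypot(*(P[:,:2]-C[:2]).T)); print("angles",np.degrees(np.arctan2(P[:,1]-C[1],P[:,0]-C[0])))
hd=(abs(w[...,2]-80)<4)
n,l,st,ce=cv2.connectedComponentsWithStats(hd.astype(np.uint8)); k=l[203,311]; print(st[k],ce[k],np.nanmedian(w[l==k],0))
hsv=cv2.cvtColor(d["img"],cv2.COLOR_RGB2HSV); print(hsv[203,311],hsv[245,315],hsv[230,315])
roi=((l==k)*255).astype(np.uint8); c=max(cv2.findContours(roi,0,1)[0],key=len)[:,0]
hp=plane(d,c,80); print("head fit",fitc(hp), fitc(hp,21)); hc=fitc(hp,21)[:2]
r=hc-C[:2]; print("r",np.hypot(*r),np.degrees(np.arctan2(r[1],r[0])))
q=(abs(w[...,2]-115)<3)&(np.hypot(w[...,0]-hc[0],w[...,1]-hc[1])<50); v,u=np.nonzero(q); print("rest top",u.min(),u.max(),v.min(),v.max(),np.median(w[q],0))
a=np.arctan2(r[1],r[0]); t=np.array([-np.sin(a),np.cos(a)]); 
q=q&(np.arange(640)[None]<345); print("t offset of rest top",np.percentile((w[q][:,:2]-hc)@t,[0,5,50,95]))
# face points
q=(w[...,2]>88)&(w[...,2]<110)&(np.abs((w[...,:2]-hc)@t-26)<12)&(np.hypot(w[...,0]-hc[0],w[...,1]-hc[1])<45)
print(q.sum(),np.percentile((w[q][:,:2]-hc)@t,[5,50,95]))
im=cv2.resize(d["img"][160:300,220:420,::-1],None,fx=4,fy=4,interpolation=cv2.INTER_CUBIC); cv2.imwrite("pics/wz.png",im)
for nme,lo,hi in (("cone",120,175),):
  q=(w[...,2]>155)&(w[...,2]<170)&(np.hypot(w[...,0]-C[0],w[...,1]-C[1])<60); print("apex",np.nanmedian(w[q],0) if q.any() else None)
E
```

```text
cam [426.01930676 -51.69334713 384.781197  ]
centre from holes [555.83477996 -71.90024452 125.        ] [142.97633126 144.58797108 144.0767455  143.91126217 144.67192086
 143.96586069]
angles [ 134.72158614   89.47856303   44.18652767   -0.80534421  179.58140339
 -135.21311035]
[ 291  184   41   40 1286] [311.09486781 203.51710731] [ 491.15357083 -134.76778542   80.19828025]
[101  14 148] [101  13 219] [ 98  10 102]
head fit [ 491.46888152 -135.0961618    20.3122209 ] [ 491.48450894 -135.10335689  125.        ]
r 90.19750990339907 -135.51527897726154
rest top 291 338 241 252 [ 513.10652394 -154.0155499   114.90987164]
t offset of rest top [25.75702159 26.53935254 28.97276558 32.68568486]
432 [26.3609406  26.85367989 27.39734087]
apex [580.72683172 -65.15745763 160.41430626]
```

View pics/wz.png

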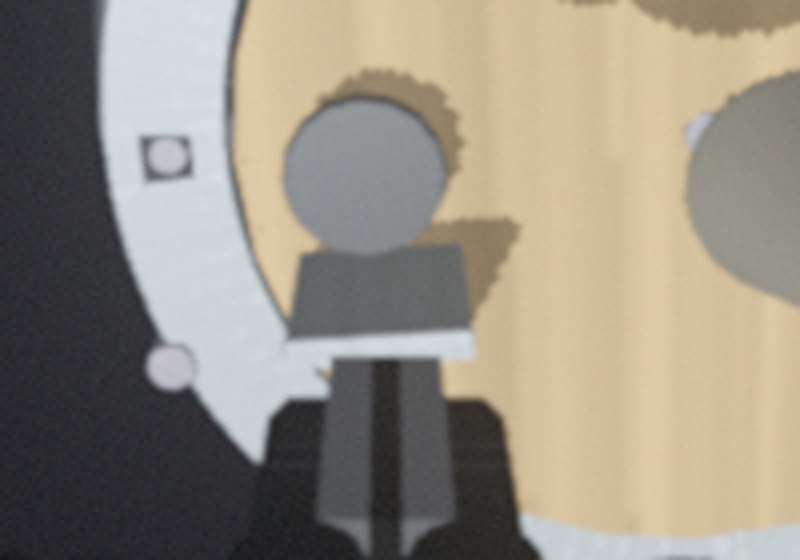

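Centre is (555.8,−71.9), head is (491.5,−135.1) at radius 90 mm and −135.4°, and the face is 26–27 mm on. The holes sit at multiples of 45°, so the target is −90°. Next: come down on the head.

```bash
cat >> h.py <<'E'
C0=np.array([555.8,-71.9]); A0=np.radians(-135.35); RP=90.
def fp(th,off,z):
    """TCP pos & quat for top angle th, tangential offset off (ccw of plunger)"""
    a=A0+th; r=np.array([np.cos(a),np.sin(a)]); t=np.array([-r[1],r[0]])
    p=C0+RP*r+off*t
    return [p[0],p[1],z], quat(a-np.pi/2+np.pi*0 if False else np.arctan2(-t[1],-t[0]))
E
python3 - <<'E'
from station import *
from h import *
print(env.nose_length)
p,q=fp(0,10,200); print(p,R.from_quat(q).as_matrix()[:,0])
env.move_to(p,q)
env.servo_line(fp(0,10,100)[0],feed=120)
f0=np.array(readout.observe()['contact_force']); print(f0)
hit=env.servo_line(fp(0,10,82)[0],feed=15,until_force=1.5)
s=readout.observe(); print(hit,s['t'],s['eef_pos'],np.array(s['contact_force'])-f0)
z=s['eef_pos'][2]
d=get_image("wrist"); cv2.imwrite("pics/wrist2.png",d["img"][:,:,::-1])
E
```

```text
8.0
[np.float64(498.8005686813755), np.float64(-142.26380340312355), 200] [-0.70277415  0.71141303  0.        ]
[ 0.74379655  0.27144372 -0.62641996]
True 5.225 [ 498.6545795  -142.15829551   87.01031068] [-0.16175145  0.03781383  2.69392087]
```

View pics/wrist2.png

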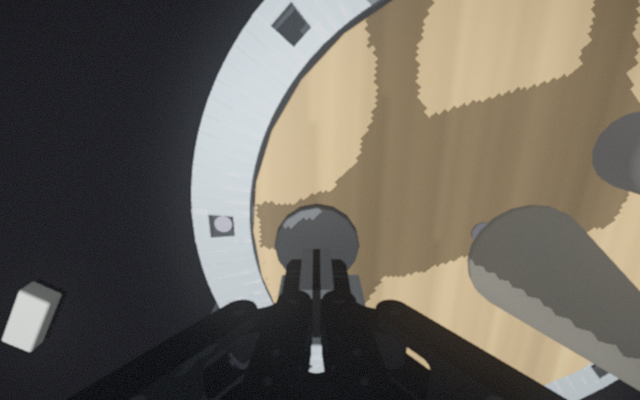

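The fingertip is on the head at (316,245), just clockwise of the rest. Contact came at TCP z≈87.5, as expected. Press to about 8 mm travel, then ease sideways against the face.

```bash
python3 - <<'E'
from station import *
from h import *
def st(n):
    s=readout.observe(); print(n,round(s['t'],2),np.round(s['eef_pos'],2),np.round(s['contact_force'],2)); return s
st('a')
env.servo_line(fp(0,10,80)[0],feed=15); st('pressed')
h=env.servo_line(fp(0,20,80)[0],feed=15,until_force=2.5); s=st('side'); print(h)
t=fp(0,1,0)[0]; t=np.array(t[:2])-np.array(fp(0,0,0)[0][:2])
print("off",(s['eef_pos'][:2]-np.array(fp(0,0,0)[0][:2]))@t)
d=get_image("wrist"); cv2.imwrite("pics/wrist3.png",d["img"][:,:,::-1])
E
```

```text
a 5.28 [ 498.62 -142.16   87.09] [ 0.4  -0.53  3.72]
pressed 5.88 [ 498.73 -142.22   80.04] [-0.76  0.36  5.69]
side 6.36 [ 503.8  -146.54   80.42] [ 0.41 -0.48  5.23]
True
off 16.555643497199014
```

View pics/wrist3.png

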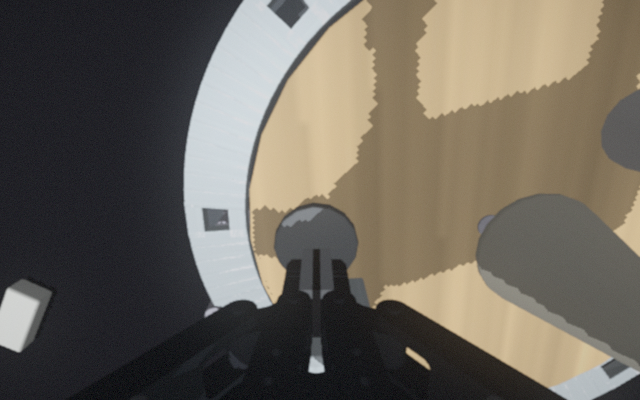

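The pin has dropped out of the hole (hole at (215,219) is dark) and the top is already following. I'll go on round the arc, stopping short of the next hole.

```bash
python3 - <<'E'
from station import *
from h import *
def st(n):
    s=readout.observe(); print(n,round(s['t'],2),np.round(s['eef_pos'],2),np.round(s['contact_force'],2)); return s
for th in np.arange(0.06,0.605,0.09):
    p,q=fp(th,15,79.7)
    env.servo_line(p,rot=q,feed=25); s=st(round(th,2))
    if np.linalg.norm(s['contact_force'])>20: break
d=get_image("wrist"); cv2.imwrite("pics/wrist4.png",d["img"][:,:,::-1])
d=get_image("scene"); cv2.imwrite("pics/scene4.png",cv2.resize(d["img"][150:270,220:370,::-1],None,fx=5,fy=5,interpolation=cv2.INTER_CUBIC))
E
```

```text
0.06 6.73 [ 507.36 -148.96   80.  ] [0.07 1.03 5.67]
0.15 7.21 [ 514.56 -153.12   80.08] [-0.1   0.45  5.45]
0.24 7.68 [ 521.97 -156.5    80.02] [0.75 0.81 5.21]
0.33 8.16 [ 529.7  -159.24   80.03] [-0.2   0.62  6.11]
0.42 8.63 [ 537.65 -161.27   80.03] [0.29 1.   4.96]
0.51 9.11 [ 545.73 -162.58   80.03] [-0.08  0.33  6.48]
0.6 9.58 [ 553.92 -163.14   80.05] [0.79 1.61 6.55]
```

View pics/wrist4.png

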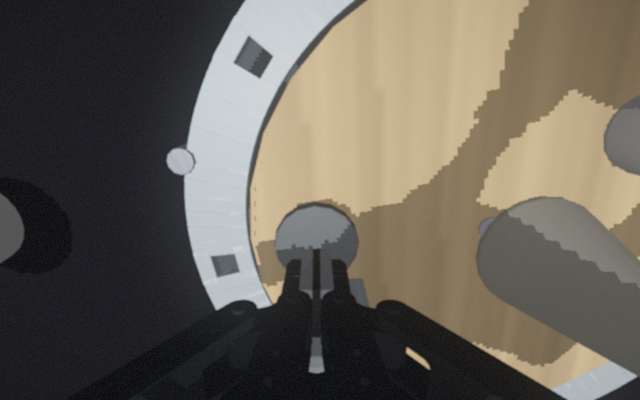

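View pics/scene4.png

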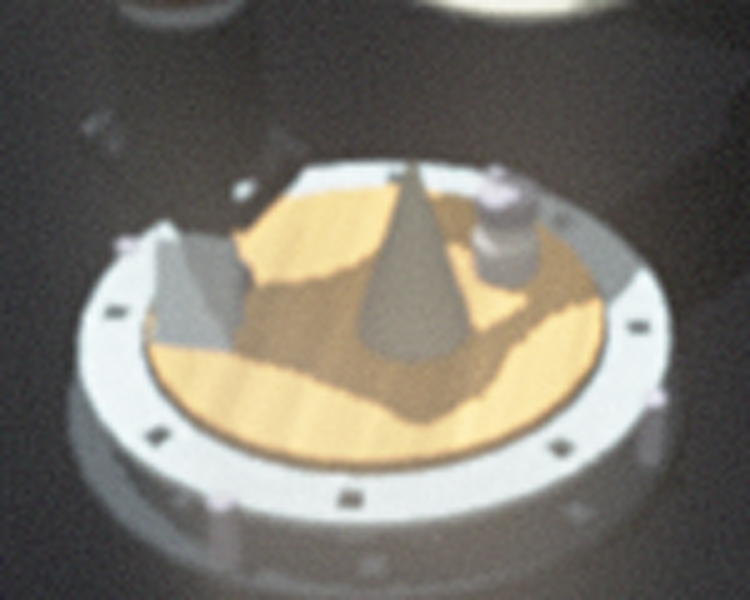

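The finger is still pressing the head at (316,245) and the top is at about 0.65 rad. The cone and jar are upright. I'll lift off so the pin drags, and measure the angle.

```bash
cat >> h.py <<'E'
def head(d,lo=70,hi=84):
    """head centre from depth mask + circle; returns angle rel. start, radius, z"""
    w=pts(d); rr=np.hypot(w[...,0]-C0[0],w[...,1]-C0[1])
    m=((w[...,2]>lo)&(w[...,2]<hi)&(rr<115)&(rr>65)).astype(np.uint8)
    n,l,s,c=cv2.connectedComponentsWithStats(m)
    ks=[k for k in range(1,n) if s[k,4]>150]
    for k in ks:
        p=w[l==k]; z=np.median(p[:,2]); ct=max(cv2.findContours((l==k).astype(np.uint8),0,1)[0],key=len)[:,0]
        q=plane(d,cv2.convexHull(ct)[:,0],z); f=fitc(q); v=f[:2]-C0; print("px",c[k],"area",s[k,4],"z",round(z,2),"rad",round(f[2],1),"R",np.hypot(*v).round(1),"th",round((np.arctan2(v[1],v[0])-A0+np.pi)%(2*np.pi)-np.pi,4))
E
python3 - <<'E'
from station import *
from h import *
def st(n):
    s=readout.observe(); print(n,round(s['t'],2),np.round(s['eef_pos'],2),np.round(s['contact_force'],2)); return s
head(get_image("wrist"),68,78)
s=st('b'); p=np.array(s['eef_pos']); p[2]=93.5
env.servo_line(p,feed=25); st('up')
d=get_image("wrist"); cv2.imwrite("pics/wrist5.png",d["img"][:,:,::-1]); head(d,68,84)
E
```

```text
px [629.8973384  121.38022814] area 526 z 72.0 rad 74381.6 R 74342.2 th 0.5316
px [316.55628272 234.05287958] area 3820 z 72.15 rad 20.6 R 90.5 th 0.6377
px [358.52409639 291.0060241 ] area 166 z 73.0 rad 64810.9 R 64744.3 th -1.6638
b 9.73 [ 553.94 -163.19   80.09] [-0.26  0.46  6.75]
up 10.43 [ 553.72 -163.1    93.25] [-0.42  0.82  1.16]
px [616.46843854 113.26245847] area 1204 z 75.86 rad 9.6 R 72.8 th -1.6463
px [316.43961973 228.12589928] area 3892 z 74.32 rad 20.8 R 90.5 th 0.6377
px [355.96929825 280.77631579] area 228 z 76.54 rad 19144.0 R 19218.8 th 0.7398
```

View pics/wrist5.png

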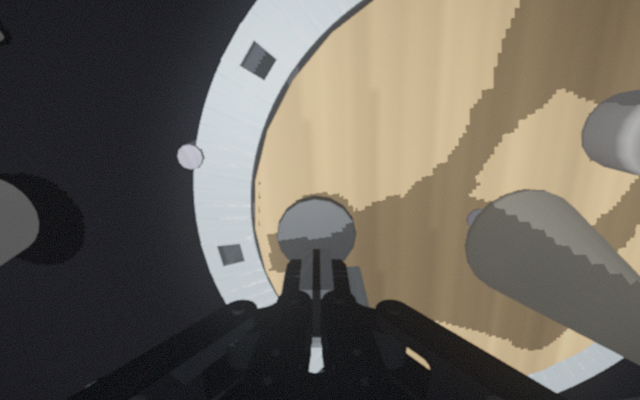

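The head is at z=74.3 (pin dragging, travel ~6 mm) and the top is at 0.638. Now push the rest face on slowly until the pin jumps in and blocks the motion.

```bash
python3 - <<'E'
from station import *
from h import *
def st(n):
    s=readout.observe(); print(n,round(s['t'],2),np.round(s['eef_pos'],2),np.round(s['contact_force'],2)); return s
for th,f in ((0.68,None),(0.74,None)):
    p,q=fp(th,15,93.5); env.servo_line(p,rot=q,feed=12); st(th)
p,q=fp(0.825,15,93.5); print(env.servo_line(p,rot=q,feed=8,until_force=9)); s=st('push')
v=np.array(s['eef_pos'][:2])-C0; print('finger th (off 15)',np.arctan2(v[1],v[0])-A0-np.arctan2(15,90))
d=get_image("wrist"); cv2.imwrite("pics/wrist6.png",d["img"][:,:,::-1]); head(d,68,86)
E
```

```text
0.68 11.2 [ 560.04 -163.07   93.41] [-4.81 -0.05  3.12]
0.74 11.81 [ 565.64 -162.64   93.42] [-5.34 -0.99  2.78]
False
push 12.93 [ 572.21 -161.84   93.4 ] [-10.44  -2.     5.2 ]
finger th (off 15) 0.806812837339388
px [621.29535865 128.56033755] area 1185 z 76.54 rad 10.3 R 71.5 th -1.5099
px [317.16954153 225.10394916] area 4406 z 80.15 rad 20.7 R 90.7 th 0.7873
px [354.46153846 276.9321267 ] area 221 z 77.81 rad 59180.7 R 59107.9 th -1.8742
```

View pics/wrist6.png

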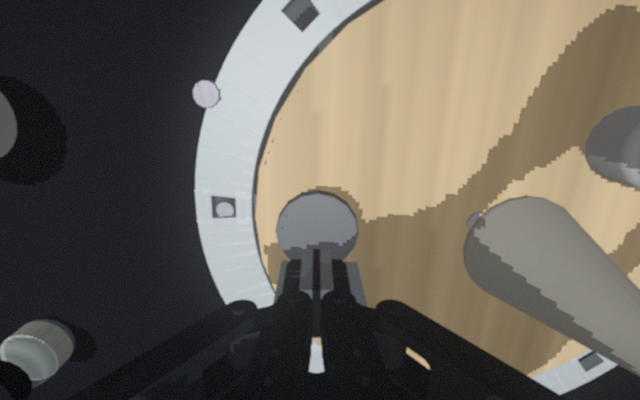

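The pin is visible in the hole at (223,208), the head is back at z=80.2, and the angle is 0.787. Back off the face, retreat up and check.

```bash
python3 - <<'E'
from station import *
from h import *
p,q=fp(0.785,9,94); env.servo_line(p,feed=30)
env.servo_line([p[0],p[1],200],feed=120)
env.move_to([p[0]-90,p[1]-60,270],q)
s=readout.observe(); print(s['t'],s['eef_pos'],s['contact_force'])
d=get_image("wrist"); cv2.imwrite("pics/wrist7.png",d["img"][:,:,::-1]); head(d,76,84)
d=get_image("scene"); cv2.imwrite("pics/scene7.png",d["img"][:,:,::-1]); head(d,76,84)
E
```

```text
15.0583 [ 474.20482078 -221.61937573  269.11630501] [ 0.07502399 -0.17983983 -0.28742675]
px [370.08785785 246.50246792] area 1013 z 80.1 rad 21.0 R 90.9 th 0.7836
```

View pics/wrist7.png

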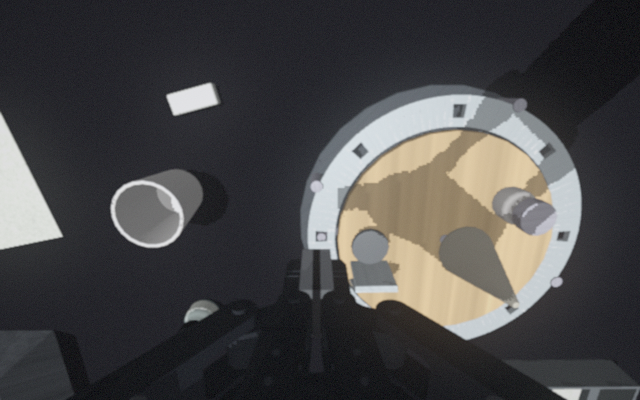

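View pics/scene7.png

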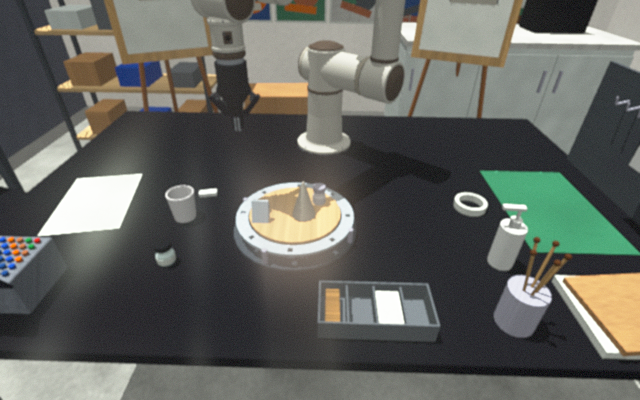

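The pin shows in the next hole (wrist px (321,237)) and the head is fully out at z=80.1, with the angle at 0.784. The cone and jar are upright, and the other items look unmoved (cup (182,203), ink (165,256), eraser (208,192)). The robot is clear, so I'm handing in.

```bash
python3 -c "
from station import *
order.finish_job(); print(readout.observe()['t'])"
```

```text
the job is handed in; nothing more can be done
the job is handed in; nothing more can be done
```

The turntable is now locked one hole further counter-clockwise, and I have handed the job in. The robot clock read about 15 s just before that.

**What I did:** With the gripper shut, I pressed the plunger about 8 mm with a fingertip. I turned the top to 0.64 rad and let the plunger up, so the pin dragged on the ring. Then I pushed slowly on the thumb rest until the pin sprang into the next hole, backed off and lifted clear.

**Last checks:**
- **Lock:** The wrist camera showed the pin in the next hole. The plunger head was fully out at 80.1 mm, and the top was at +0.784 rad against a target of 0.785.
- **Objects:** The cone and jar were upright. Nothing else on the desk looked moved in the pictures, though I did not measure those positions.
- **Forces:** The largest readings were about 12 N while pushing and about 0 N at the end.

**Two checks that gave nothing:**
- The final push ended at its position limit instead of stopping on its 9 N force threshold, so I confirmed the lock from the picture and depth reading.
- The scene camera's head detection returned no result in the last check, so the final angle comes from the wrist camera alone.

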